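Load a gel carrier under the electrode flap and hold it flat

TASK

Load the flat-bed electrophoresis stage: first press the dispenser's pump head right down to dose contact fluid onto the cooling plate and let it spring back up, then pick up the gel carrier by its rib, lay it centred and square on the cooling plate with its free edge tucked under the lapped electrode flap, and slide it in until it meets the stop. Do not lift the flap on the way and leave the other things on the bench where they are. Finish while still gripping the carrier by its rib and pushing it down firmly (about 10 N), flat on the cooling plate; do not let go.

Things in the scene. Friction and masses are not known exactly. Their poses are not given: they have to be found in the camera images.
- stage: the white flat-bed electrophoresis stage, fixed to the bench: a housing 145 (x) x 138 (y) mm with a cooling plate on top and a dispenser bottle on a low shelf at its -y side. Origin at bench level under the middle; +x points from its open front to the flap at the back, +y to the left seen from the front. A big fixed water tank stands close behind (x over 0.63 m): keep the wrist clear
- cooling_plate: the smooth ceramic plate on top of the stage, which the carrier lies on: top level, 60 mm above the bench (origin 50 mm above it); in the stage's frame x from -66 mm (open front) to the stop at +47 mm, y from -65 to +65 mm. Open all round but for the stop and, under the flap's ends, 7 mm high ledges 126 mm apart, from x = +19 mm back
- stop (a point): point on the stop: middle of the cooling plate's rear end, on its top surface, where the bridge behind it (a wall, 16 mm high above the plate) stops the carrier's edge. Axes as the stage's
- flap (a joint): the electrode flap, a 3 mm thick grey plate 122 mm wide, hinged along the bridge at the back (hinge line 62 mm behind the stage's origin, 80 mm above the bench) and lapping the rear 30 mm of the cooling plate, underside 7 mm above the plate. Value in rad: 0 lying down, grows as its front edge lifts; weight and a weak spring keep it down (about 0.08 N m)
- flap_lip (a point): middle of the flap's front edge, which is flared upward as a lead-in: the flat part starts 30 mm in front of the stop, the flare runs 10 mm further to the front, and opens from 7 mm to about 12 mm above the cooling plate
- dispenser_pump (a joint): the pump of the dispenser bottle (bottle fixed on the stage, 50 x 74 mm, its spout points over the cooling plate and ends 59 mm from the plate's middle line, 164 mm above the bench): travel in m, 0 up, 0.016 fully down; spring-loaded, springs back by itself; about 2 N to start, 8.5 N at the bottom
- pump_top (a point): middle of the top of the pump head (head 22 mm wide across the spout, 62 mm along it), at the plunger's axis, 179 mm above the bench when up; push straight down here
- carrier: the gel carrier, loose, 160 g: a stiff grey plate 100 mm (x) x 100 mm (y) x 4 mm with a grip rib standing on it. Origin at the centre of its underside; +x points to the edge that goes under the flap, z up. The rib is 10 mm thick in x, 76 mm long in y, its top 36 mm above the underside, its middle at x = -30 mm; a pale window ahead of it; two small gussets behind the rib at y = +-32 mm
- carrier_edge (a point): middle of the carrier's front edge (the one to tuck), on the underside: 50 mm ahead of the carrier's origin
- carrier_rib (a point): grip point on the carrier's rib: middle of the rib's length and thickness, 26 mm above the underside, 10 mm below the rib's top; pinch across the rib (along the carrier's x)
- forceps: bystander: steel forceps, 132 mm, lying near the bench's front edge; origin underneath, at the centre
- vial_1: bystander: capped vial, 27 mm wide, 53 mm tall; origin underneath
- vial_2: bystander: capped vial, 27 mm wide, 53 mm tall; origin underneath
- petri: bystander: Petri dish, 91 mm wide, 16 mm tall; origin underneath
- tube_block: bystander: small lidded tube box, 41 x 53 x 42 mm; origin underneath
- weigh_boat: bystander: square weighing boat, 81 mm wide, 17 mm tall; origin underneath
- timer: bystander: upright bench timer, 62 mm wide, 66 mm tall; origin underneath
- label_roll: bystander: roll of tape lying flat, 66 mm wide, 25 mm tall; origin underneath

How it is judged:
By the outcome, as a careful person would: the job done as asked, in the order asked, and still so for the second after the job is handed in, while the arm keeps its last pose, push and grip.
It also fails if it takes over 64 s, if anything falls off the work surface, if the arm or the gripper's body presses on something with over 40 N, if the wrist force passes 120 N, or if a joint passes its speed limit or range.

ROBOT

A 7-joint arm with a two-finger parallel gripper is mounted at the origin on a cart in front of the work surface, level with it; the furniture and walls round the work are solid. World frame = base frame: x ahead of the robot, y to its left, z up, the work surface at z = 0. Lengths are in m, angles in rad, forces in N, time in s.
With the tool pointing down it reaches from about 0.425 to 0.95 m from the base axis. Payload 16.7 kg.
Tool frame: the origin (TCP) lies midway between the tips of the shut fingers; the grasp point (between the pads) lies 19 mm behind it; z points along the fingers, y is the line along which they close (so a half turn about z gives the same grasp; the last joint's range is limited). The gripper opens to 94 mm and grips with 3 to 60 N. Pads are 16 mm wide; open, the fingers measure 119 mm over their backs; the gripper's body (75 mm by 177 mm) begins 78 mm behind the grasp point.
Start: joints at [1.125, 0.426, 0.074, 1.606, -0.034, 1.111, -0.067], TCP at [0.197, -0.646, 0.205] pointing down, gripper open.
Joint ranges: [-2.85, 2.85], [-0.5, 2.14], [-1.23, 1.37], [0.21, 2.46], [-1.02, 4.16], [0.16, 2.05], [-2.73, 2.73]. Speed limits (rad/s): [1.89, 1.89, 2.39, 2.39, 3.01, 3.01, 3.01].

INTERFACE

Orientations are given as a rotation vector (axis times angle).
In Python, from rig import ctrl gives the robot as it stands.
- The arm moves only by the shell command python3 -m inch 'ROWS' [FORCE]. ROWS is text: rows parted by semicolons, each of 7 numbers parted by spaces: the shift along the world's x, y, z scaled (see below), then the turn, a rotation vector about the world's x, y, z scaled (see below), then the opening, from -1 (shut) to 1 (fully open). A call has 1 to 12 rows; each row is the pose to reach, as a shift and turn from the pose commanded when the call began; what a row does not reach only later rows make up. The controller multiplies each number of a shift by 1 m and each number of a turn by 90 degrees. A row lasts 1/12 s, in which the tool goes at most 41.7 mm and 7.16 degrees, less where a joint would pass 70% of its speed; a pose out of reach is approached as far as the arm can. A call with a number of a shift or a turn outside -1 to 1 is refused whole. A call with a gripper value outside its range is refused whole. The fingers move at their own pace and stop on an object; FORCE is the grip in N (left out, the last holds). Time passes only in rows, so rows that repeat a pose let the fingers close. It gives the time, the measured TCP pose, the force, the opening and the grip force at its end, in the units of the state.
- ctrl.get_state(): the state, without advancing time (a new reading comes with each control period).
- ctrl.get_image(name): name is "scene" or "top" or "wrist"; returns the picture (420x560x3 uint8, red, green, blue); there is no depth.
- ctrl.get_calibration(name): a dict with "camera_matrix" (3x3 intrinsics, pixels), "R" (3x3) and "t" (3): a world point X has camera coordinates R X + t; the wrist camera has in their place "mount" (4x4, takes a point from camera to tool coordinates, whose origin is the TCP and whose axes are the flange's). Camera axes: x right, y down, z forward; pixel columns grow to the right and rows downward; lengths in m; the calibration is good to about 2 mm. A picture is of the moment at which its call begins: read the wrist's pose just before it. get_calibration takes no time and is no camera call.
- ctrl.hand_in(): hands the job in; it is judged then, once.
Trained networks look in the newest picture that a camera, given by its name, has taken for a name from the list of things; names that differ only in an ending like _2 or _b are one class to them, and where a whole thing is asked for, a point or a joint stands for the part that bears it (a point fixed in the world has none). Each returns a list of dicts, best first, with "p" (0 to 1); they miss things now and then, are a little off and sometimes report something else, mostly with a low value. They report only what shows in the picture. A call takes as long as a camera call.
- ctrl.look_for(camera, target): "position" ([x, y, z] in m, in world coordinates, good to about 4 mm: the middle of the surface that is visible of it).
- ctrl.regions_of(camera, target): "region" (420x560 bool, what is visible of it).
The state is a dict: "t": time; "qpos": joint angles; "joint_velocities": joint speeds; "tau": joint torques, N m; "position": TCP position; "eef_rot": TCP orientation; "ft_force": force on the tool from outside, world axes, zero at the start; "torque": the same for the moment, N m; "opening": opening from 0.0 (shut) to 1.0 (fully open); "gripper_force": force on a finger pad.
Only numpy, scipy, OpenCV 4.12 (cv2) and the standard library are available. Lean on these libraries where they do the work, as an engineer would, in place of code of your own. Each camera call takes 0.05 s, during which the arm holds its last target. There are 200 camera calls.

## Working session

There is one attempt and no reset: what is moved stays moved. The work goes in short steps, Python scripts to look and compute and a shell command to move; the robot and the scene stay as the last step left them, time stands still between calls to the robot, and variables do not carry over. Pictures are saved under pics/ and viewed, at most 13 in all, crops included, and the job is handed in when it is done.

```bash
ls; mkdir -p pics
cat > h.py <<'E'
import numpy as np, cv2
from rig import ctrl
def save(cam,name):
    im=ctrl.get_image(cam); cv2.imwrite(f'pics/{name}.png',im[:,:,::-1]); return im
E
python3 - <<'E'
from h import *
s=ctrl.get_state(); print({k:np.round(v,3) for k,v in s.items()})
a=save('scene','s0'); b=save('top','t0')
cv2.imwrite('pics/both.png',cv2.resize(np.hstack([a,b])[:,:,::-1],(800,300)))
for c in('scene','top'):
    for n in('stage','cooling_plate','carrier','carrier_rib','carrier_edge','pump_top','flap_lip','flap','stop'):
        try: print(c,n,[(np.round(d['position'],3).tolist(),round(d['p'],2)) for d in ctrl.look_for(c,n)][:2])
        except Exception as e: print(c,n,e)
for c in('scene','top'):
    k=ctrl.get_calibration(c); print(k)
print(ctrl.get_calibration('wrist'))
E
```

```text
pics
{'t': np.float64(0.0), 'qpos': array([ 1.125,  0.427,  0.074,  1.607, -0.034,  1.111, -0.067]), 'joint_velocities': array([ 0.   ,  0.001,  0.003, -0.001, -0.   , -0.002,  0.001]), 'tau': array([ 0.0000e+00, -9.3583e+01,  3.6660e+00, -4.5420e+01, -4.9000e-02,
        2.0000e-02,  0.0000e+00]), 'position': array([ 0.197, -0.645,  0.205]), 'eef_rot': array([-3.106, -0.463,  0.   ]), 'ft_force': array([ 0.441, -0.074,  0.471]), 'torque': array([ 0.022,  0.032, -0.025]), 'gripper_force': np.float64(0.0), 'opening': np.float64(1.0)}
scene stage [([0.51, 0.185, 0.059], 0.71)]
scene cooling_plate [([0.476, 0.167, 0.058], 0.84), ([0.475, -0.174, 0.003], 0.17)]
scene carrier [([0.476, -0.176, 0.002], 0.62)]
scene carrier_rib [([0.472, -0.174, 0.009], 0.82)]
scene carrier_edge [([0.475, -0.175, 0.003], 0.96)]
scene pump_top [([0.538, 0.09, 0.174], 0.66)]
scene flap_lip [([0.529, 0.205, 0.069], 0.98)]
scene flap [([0.524, 0.202, 0.07], 0.95)]
scene stop [([0.515, 0.18, 0.059], 0.81), ([0.476, -0.179, 0.002], 0.45)]
top stage [([0.52, 0.163, 0.058], 0.62)]
top cooling_plate [([0.483, 0.16, 
[... 930 characters left out ...]
0.99953095, -0.0108337 ],
       [-0.98968503,  0.02988105, -0.14010944],
       [ 0.14036744,  0.00670857, -0.99007675]]), 't': array([-0.055494  ,  0.58261874,  1.30098007])}
{'camera_matrix': array([[314.01910593,   0.        , 282.67974943],
       [  0.        , 314.01910593, 216.33293891],
       [  0.        ,   0.        ,   1.        ]]), 'mount': array([[ 9.81829718e-04, -9.68661246e-01, -2.48383629e-01,
         7.10433738e-02],
       [ 9.99999507e-01,  9.15034263e-04,  3.84369155e-04,
        -7.20082350e-04],
       [-1.45043974e-04, -2.48383884e-01,  9.68661667e-01,
        -1.80200800e-01],
       [ 0.00000000e+00,  0.00000000e+00,  0.00000000e+00,
         1.00000000e+00]])}
```

View pics/s0.png

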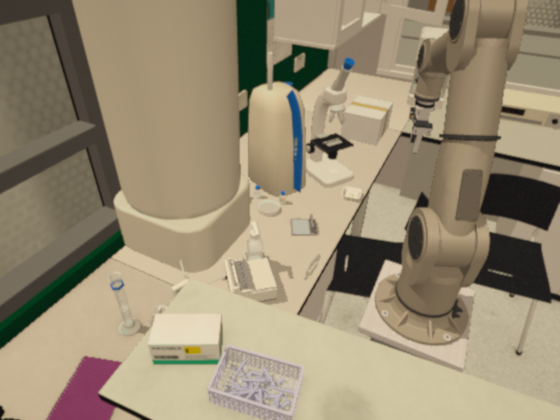

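View pics/t0.png

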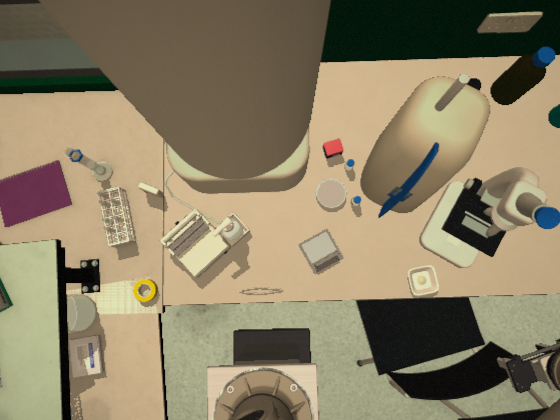

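The scene picture shows the stage at about (250,275) and the carrier at (304,227). In the top picture the stage is at about (205,243), turned with its flap to the upper left, the pump is at (235,230), the carrier at (320,250), and the tank is above. Next I estimate rough yaws from regions.

```bash
cat >> h.py <<'E'
def pose(cam):
    """R,t world->cam, K"""
    k=ctrl.get_calibration(cam); K=k['camera_matrix']
    if cam!='wrist': return K,k['R'],k['t']
    from scipy.spatial.transform import Rotation as Ro
    s=ctrl.get_state(); T=np.eye(4); T[:3,:3]=Ro.from_rotvec(s['eef_rot']).as_matrix(); T[:3,3]=s['position']
    W=np.linalg.inv(T@k['mount']); return K,W[:3,:3],W[:3,3]
def ray(P,uv):
    K,R,t=P; d=R.T@np.linalg.solve(K,[uv[0],uv[1],1.]); return -R.T@t,d
def onplane(P,uv,z):
    o,d=ray(P,uv); return o+d*(z-o[2])/d[2]
def proj(P,X):
    K,R,t=P; c=K@(R@np.asarray(X,float)+t); return c[:2]/c[2]
def tri(obs):
    A=np.zeros((3,3));b=np.zeros(3)
    for P,uv in obs:
        o,d=ray(P,uv); d=d/np.linalg.norm(d); M=np.eye(3)-np.outer(d,d); A+=M;b+=M@o
    return np.linalg.solve(A,b)
E
python3 - <<'E'
from h import *
for c in('top','scene'):
    ctrl.get_image(c); P=pose(c)
    for n,z in(('carrier',.004),('flap',.07),('cooling_plate',.06),('pump_top',.179)):
        for r in ctrl.regions_of(c,n)[:1]:
            m=r['region']; pts=np.argwhere(m)[:,::-1]
            w=np.array([onplane(P,p,z)[:2] for p in pts])*1000
            (cx,cy),sz,a=cv2.minAreaRect(w.astype(np.float32)); print(c,n,round(r['p'],2),len(pts),np.round([cx,cy,*sz,a],1))
im=ctrl.get_image('top')
cv2.imwrite('pics/c0.png',cv2.resize(im[190:290,150:350,::-1],(800,400),interpolation=cv2.INTER_CUBIC))
E
```

```text
top carrier 0.8 1116 [ 480.4 -184.7  101.   101.3   26.2]
top flap 0.94 699 [535.8 204.   60.6 121.8  41. ]
top cooling_plate 0.84 1196 [485.6 161.   78.5 132.2  41.6]
scene carrier 0.66 456 [ 483.2 -193.7  100.3  123.    28.3]
scene flap 0.68 521 [535.8 200.4  61.  131.2  40. ]
scene cooling_plate 0.81 728 [484.3 161.3  80.7 141.2  38.4]
scene pump_top 0.38 73 [533.6  96.5  17.4  66.5  37.8]
```

View pics/c0.png

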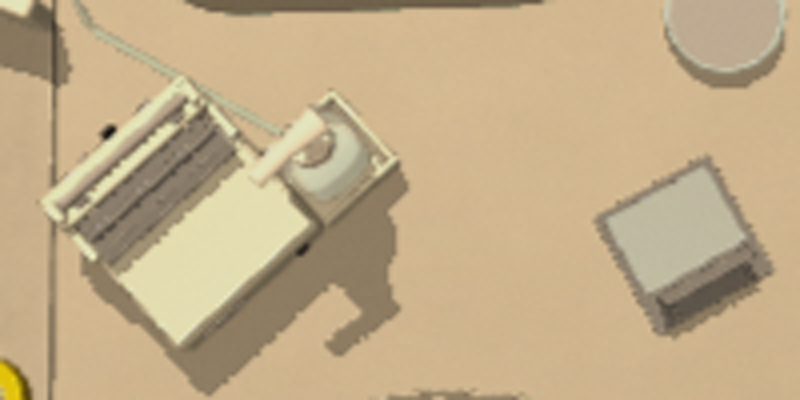

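The crop shows the flap at the stage's upper left (yaw about 41°), the pump head at crop (315,150) with its spout pointing down-left, and the carrier at crop (685,245) with its rib at the lower right (yaw about 26°). I'll move toward the carrier for close views on the way to the pump.

```bash
python3 -m inch '0.1 0.18 0.08 0 0 0.4 -1;0.19 0.36 0.08 0 0 0.89 -1;0.19 0.36 0.08 0 0 0.89 -1;0.19 0.36 0.08 0 0 0.89 -1;0.19 0.36 0.08 0 0 0.89 -1;0.19 0.36 0.08 0 0 0.89 -1;0.19 0.36 0.08 0 0 0.89 -1;0.19 0.36 0.08 0 0 0.89 -1;0.19 0.36 0.08 0 0 0.89 -1;0.19 0.36 0.08 0 0 0.89 -1;0.19 0.36 0.08 0 0 0.89 -1;0.19 0.36 0.08 0 0 0.89 -1'
python3 - <<'E'
from h import *
s=ctrl.get_state(); print(s['t'],np.round(s['qpos'],2),np.round(s['position'],3),np.round(s['eef_rot'],3))
P=pose('wrist'); save('wrist','w1')
for n in('carrier','carrier_rib'):
    for r in ctrl.look_for('wrist',n)[:2]: print(n,np.round(r['position'],3),round(r['p'],2), np.round(proj(P,r['position'])))
E
```

```text
t: 2.55
position: [0.3879, -0.284, 0.2863]
eef_rot: [2.067, 2.364, 0.0]
ft_force: [-0.8, -1.0, -0.2]
opening: 0.179
gripper_force: 0.0
2.55 [ 0.82  0.05 -0.33  1.91  0.02  1.18  0.61] [ 0.388 -0.284  0.286] [2.067 2.364 0.   ]
carrier [ 0.48  -0.181  0.005] 0.64 [357. 123.]
carrier_rib [ 0.48  -0.183  0.006] 0.91 [358. 124.]
```

View pics/w1.png

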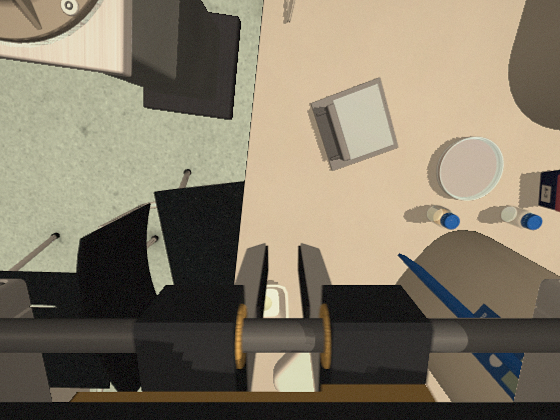

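The wrist picture shows the carrier's plate corners at about (380,78), (398,146), (332,170) and (309,103), with the rib along its left side and the Petri dish at (471,168). Next I go on to view the stage from above the pump.

```bash
python3 -m inch '0.14 0.345 0.015 0 0 0.63 -1;0.14 0.345 0.015 0 0 0.63 -1;0.14 0.345 0.015 0 0 0.63 -1;0.14 0.345 0.015 0 0 0.63 -1;0.14 0.345 0.015 0 0 0.63 -1;0.14 0.345 0.015 0 0 0.63 -1;0.14 0.345 0.015 0 0 0.63 -1;0.14 0.345 0.015 0 0 0.63 -1;0.14 0.345 0.015 0 0 0.63 -1;0.14 0.345 0.015 0 0 0.63 -1;0.14 0.345 0.015 0 0 0.63 -1'
python3 - <<'E'
from h import *
s=ctrl.get_state(); print(s['t'],np.round(s['qpos'],2),np.round(s['position'],4),np.round(s['eef_rot'],3))
P=pose('wrist'); save('wrist','w2'); np.savez('w2.npz',K=P[0],R=P[1],t=P[2])
for n in('cooling_plate','flap_lip','pump_top','stop','stage'):
    for r in ctrl.look_for('wrist',n)[:2]: print(n,np.round(r['position'],3),round(r['p'],2), np.round(proj(P,r['position'])))
E
```

```text
t: 3.62
position: [0.5272, 0.0603, 0.2998]
eef_rot: [-0.716, -3.057, -0.001]
ft_force: [0.4, -1.2, -0.3]
opening: 0.005
gripper_force: 0.0
3.6167 [ 0.39  0.17 -0.7   1.77  0.12  1.24  0.77] [0.5272 0.0603 0.2998] [-7.160e-01 -3.057e+00 -1.000e-03]
cooling_plate [0.482 0.162 0.058] 0.73 [337. 126.]
flap_lip [0.527 0.198 0.073] 0.59 [380. 146.]
pump_top [0.543 0.084 0.18 ] 0.72 [311. 217.]
pump_top [ 0.479 -0.182  0.004] 0.26 [131. 226.]
stop [0.516 0.167 0.07 ] 0.98 [353. 149.]
stage [0.514 0.171 0.07 ] 0.85 [356. 146.]
```

View pics/w2.png

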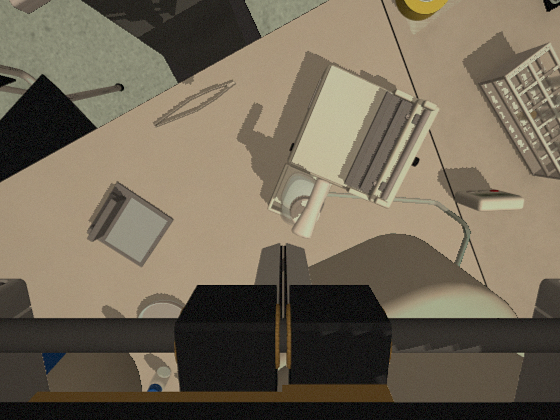

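The wrist picture shows the stage with its plate at (337,125), the flap strip at (380,140), and the pump head running from its spout tip (323,181) to (303,235). I'll enlarge the pump to find the plunger axis.

Run:
```python
from h import *
w=cv2.imread('pics/w2.png')[50:250,240:450]; t=cv2.imread('pics/t0.png')[205:265,195:260]
cv2.imwrite('pics/c1.png',np.hstack([cv2.resize(w,(630,600),interpolation=cv2.INTER_CUBIC)[:, :500],cv2.resize(t,(300,600*300//325+46),interpolation=cv2.INTER_CUBIC)[:600]]))
```

```text
Traceback (most recent call last):
ValueError: all the input array dimensions except for the concatenation axis must match exactly, but along dimension 0, the array at index 0 has size 600 and the array at index 1 has size 599
```

Run:
```python
from h import *
w=cv2.imread('pics/w2.png')[50:250,260:440]; t=cv2.imread('pics/t0.png')[210:260,195:245]
cv2.imwrite('pics/c1.png',np.hstack([cv2.resize(w,(540,600),interpolation=cv2.INTER_CUBIC),cv2.resize(t,(250,600),interpolation=cv2.INTER_CUBIC,) if 0 else np.vstack([cv2.resize(t,(250,250),interpolation=cv2.INTER_CUBIC),np.zeros((350,250,3),np.uint8)])]))
```

```text
(no output)
```

View pics/c1.png

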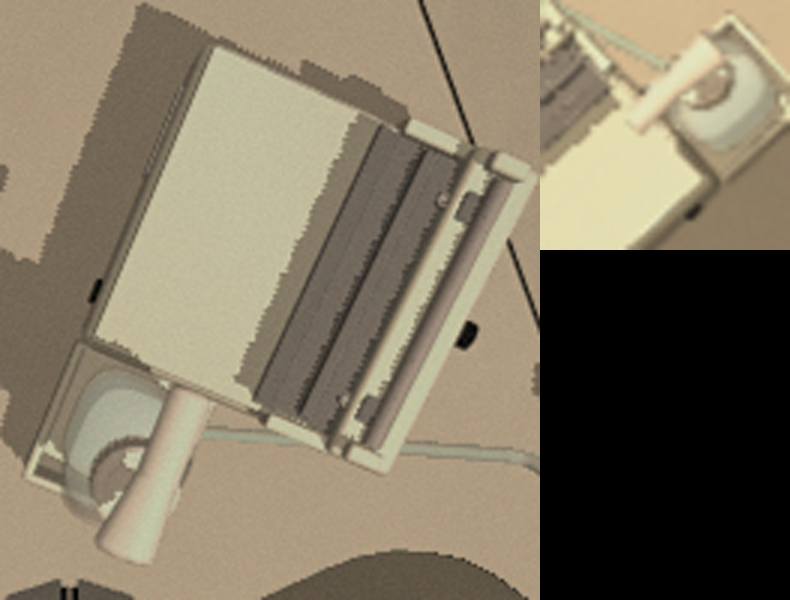

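The enlargement shows the pump head from its spout tip at w2 (325,181) to its rear at (302,235). The collar around the plunger is near w2 (306,208) and top (228.6,227).

Run:
```python
from h import *
d=np.load('w2.npz'); W=(d['K'],d['R'],d['t']); T=pose('top')
c=lambda x,y:(260+x/3,50+y/3); c2=lambda x,y:(195+(x-540)/5,210+y/5)
for n,a,b in(('tip',c(193,394),c2(638,116)),('rear',c(125,552),c2(716,42)),('collar',c(138,473),c2(707,86)),
  ('plate front-right',c(92,335),c2(708,183)),):
    p=tri([(W,a),(T,b)]); print(n,np.round(p,4),'at z from w2',[np.round(onplane(W,a,z)[:2],4).tolist() for z in(.06,.15,.172,.179)])
def st(n,uv,z): print(n,np.round(onplane(W,uv,z),4))
# stage plate front corners (z .06), lip ends, bridge
fl=c(216,46);fr=c(92,337);st('fl',fl,.06);st('fr',fr,.06)
a,b=onplane(W,fl,.06),onplane(W,fr,.06); v=a-b; print('w',np.linalg.norm(v),'yaw',np.degrees(np.arctan2(v[1],v[0]))-90)
l1,l2=c(380,126),c(256,397); a,b=onplane(W,l1,.074),onplane(W,l2,.074); v=a-b; print(a,b,'w',np.linalg.norm(v),'yaw',np.degrees(np.arctan2(v[1],v[0]))-90)
l1,l2=c(428,152),c(303,415); a,b=onplane(W,l1,.070),onplane(W,l2,.070); v=a-b; print(a,b,'w',np.linalg.norm(v),'yaw',np.degrees(np.arctan2(v[1],v[0]))-90)
# carrier from w1
```

```text
tip [0.5287 0.1136 0.1194] at z from w2 [[0.5392, 0.1167], [0.5227, 0.1115], [0.5186, 0.1103], [0.5173, 0.1099]]
rear [0.5638 0.0657 0.1537] at z from w2 [[0.5926, 0.0576], [0.5646, 0.0651], [0.5578, 0.0669], [0.5556, 0.0675]]
collar [0.5487 0.0791 0.1032] at z from w2 [[0.5611, 0.0792], [0.5399, 0.082], [0.5347, 0.0827], [0.533, 0.083]]
plate front-right [0.4983 0.0872 0.0268] at z from w2 [[0.4957, 0.0876], [0.4885, 0.0887], [0.4867, 0.0889], [0.4862, 0.089]]
fl [0.413  0.1844 0.06  ]
fr [0.4965 0.0872 0.06  ]
w 0.1281450174692339 yaw 40.688814017408276
[0.471132   0.22862795 0.074     ] [0.54992757 0.13983279 0.074     ] w 0.11871529961187578 yaw 41.58539765248466
[0.48929433 0.24394411 0.07      ] [0.56723492 0.1556422  0.07      ] w 0.11777930510043144 yaw 41.43356855865852
```

```bash
python3 -m inch '0.016 0.023 -0.04 0 0 0 -1;0.016 0.023 -0.08 0 0 0 -1;0.016 0.023 -0.11 0 0 0 -1;0.016 0.023 -0.117 0 0 0 -1;0.016 0.023 -0.122 0 0 0 -1;0.016 0.023 -0.127 0 0 0 -1;0.016 0.023 -0.132 0 0 0 -1;0.016 0.023 -0.132 0 0 0 -1'
python3 - <<'E'
from h import *
s=ctrl.get_state(); print(s['t'],np.round(s['qpos'],2),np.round(s['position'],4),np.round(s['ft_force'],2))
P=pose('wrist'); save('wrist','w3')
for c in ('wrist','top'):
  if c=='top': ctrl.get_image(c)
  for r in ctrl.look_for(c,'pump_top')[:2]: print(np.round(r['position'],3),round(r['p'],2), np.round(proj(P,r['position'])))
E
```

```text
t: 4.58
position: [0.5435, 0.082, 0.1696]
eef_rot: [0.714, 3.057, 0.0]
ft_force: [-2.0, -0.9, 4.6]
opening: 0.007
gripper_force: 2.5
4.5833 [ 0.3   0.33 -0.69  1.89  0.25  1.    0.62] [0.5435 0.082  0.1696] [-1.95 -0.86  4.63]
[0.528 0.1   0.17 ] 0.67 [298. 225.]
[0.526 0.202 0.072] 0.37 [398. 141.]
[ 0.783 -0.228  0.044] 0.24 [148. 477.]
```

```bash
python3 -m inch '0 0 -0.004 0 0 0 -1;0 0 -0.007 0 0 0 -1;0 0 -0.009 0 0 0 -1;0 0 -0.01 0 0 0 -1;0 0 -0.01 0 0 0 -1'; python3 -m inch '0 0 -0.003 0 0 0 -1;0 0 -0.004 0 0 0 -1;0 0 -0.004 0 0 0 -1'
```

```text
t: 5.2
position: [0.544, 0.0823, 0.1623]
eef_rot: [0.714, 3.056, -0.001]
ft_force: [-17.6, -6.5, 48.2]
opening: 0.004
gripper_force: 24.5
t: 5.45
position: [0.5445, 0.0825, 0.1612]
eef_rot: [0.714, 3.054, -0.002]
ft_force: [-35.4, -11.4, 98.3]
opening: 0.005
gripper_force: 49.7
```

The pump bottomed out at z = 0.161. I lift off and go to look at the carrier.

```bash
python3 -m inch '0 0 0.03 0 0 0 -1;0 0 0.07 0 0 0 -1;0 0 0.11 0 0 0 -0.5;-0.083 -0.318 0.096 0 0 -0.42 1;-0.083 -0.318 0.096 0 0 -0.42 1;-0.083 -0.318 0.096 0 0 -0.42 1;-0.083 -0.318 0.096 0 0 -0.42 1;-0.083 -0.318 0.096 0 0 -0.42 1;-0.083 -0.318 0.096 0 0 -0.42 1;-0.083 -0.318 0.096 0 0 -0.42 1;-0.083 -0.318 0.096 0 0 -0.42 1;-0.083 -0.318 0.096 0 0 -0.42 1'
python3 - <<'E'
from h import *
s=ctrl.get_state(); print(s['t'],np.round(s['qpos'],2),np.round(s['position'],4),np.round(s['eef_rot'],3))
P=pose('wrist'); w=save('wrist','w4'); np.savez('w4.npz',K=P[0],R=P[1],t=P[2])
a=w[0:260,100:560,::-1]
a=cv2.resize(a,(796,450),interpolation=cv2.INTER_CUBIC); cv2.imwrite('pics/c4.png',a)
for n in('carrier','carrier_rib','carrier_edge'):
    for r in ctrl.look_for('wrist',n)[:1]: print(n,np.round(r['position'],3),round(r['p'],2), np.round(proj(P,r['position'])))
for c in('top','scene'):
    ctrl.get_image(c)
    for r in ctrl.look_for(c,'pump_top')[:1]: print(c,np.round(r['position'],3),round(r['p'],2))
E
```

```text
t: 6.45
position: [0.4573, -0.243, 0.251]
eef_rot: [1.676, 2.655, -0.003]
ft_force: [-0.1, -0.4, -1.1]
opening: 0.677
gripper_force: 0.0
6.45 [ 0.74  0.15 -0.41  1.88  0.07  1.12  0.74] [ 0.4573 -0.243   0.251 ] [ 1.676  2.655 -0.003]
carrier [ 0.482 -0.182  0.003] 0.74 [320. 157.]
carrier_rib [ 0.482 -0.186  0.005] 0.7 [318. 160.]
carrier_edge [ 0.481 -0.182  0.003] 0.59 [319. 157.]
top [0.536 0.088 0.177] 0.58
scene [ 0.473 -0.172  0.002] 0.61
```

View pics/c4.png

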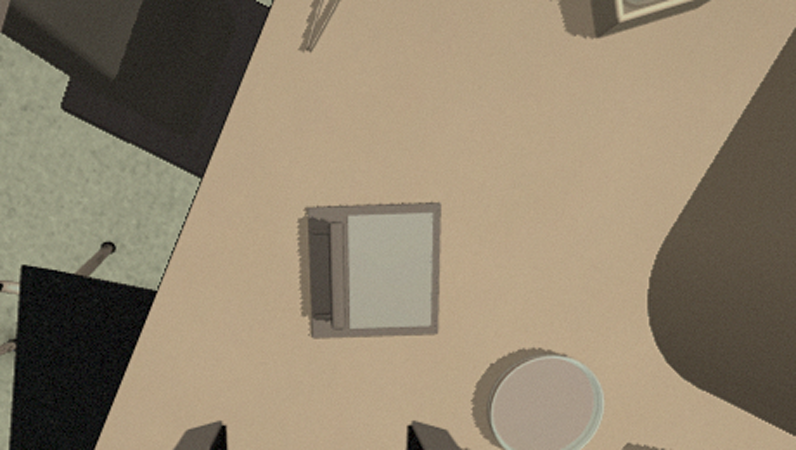

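The crop shows the carrier plate's corners at (440,203), (437,334), (313,338) and (306,208), and the rib top at (330–346, 222–330). I fit the pose to these points and to the w1 points.

Run:
```python
from h import *
from scipy.optimize import least_squares
from scipy.spatial.transform import Rotation as Ro
d=np.load('w4.npz'); W=(d['K'],d['R'],d['t'])
k=ctrl.get_calibration('wrist'); T=np.eye(4);T[:3,:3]=Ro.from_rotvec([2.067,2.364,0]).as_matrix();T[:3,3]=[.3879,-.284,.2863];I=np.linalg.inv(T@k['mount']);W1=(k['camera_matrix'],I[:3,:3],I[:3,3])
c=lambda x,y:(100+x/1.7304,y/1.7304)
B=[(50,50,4),(50,-50,4),(-50,-50,4),(-50,50,4),(-25,38,36),(-25,-38,36),(-35,38,36),(-35,-38,36)]
U=[(W,u) for u in [c(440,203),c(437,334),c(313,338),c(306,208),c(345,222),c(347,330),c(330,222),c(332,330)]]
U+=[(W1,u) for u in [(380,78),(398,146),(332,170),(309,103)]]
B=np.array(B+B[:4])/1000
def f(p,free=True):
    R=Ro.from_euler('z',p[2]).as_matrix(); return np.concatenate([proj(P,R@b+[p[0],p[1],p[3] if len(p)>3 else 0])-u for b,(P,u) in zip(B,U)])
for p0 in ([.48,-.185,.45],[.48,-.185,.45,0]):
    r=least_squares(f,p0,loss='soft_l1'); print(np.round(r.x,4),np.degrees(r.x[2]),np.round(f(r.x).reshape(-1,2),1).tolist())
x,y,a=least_squares(f,[.48,-.185,.45],loss='soft_l1').x[:3]
print('rib',x-.03*np.cos(a),y-.03*np.sin(a))
s=ctrl.get_state(); X=Ro.from_rotvec(s['eef_rot']).as_matrix(); print('tool y yaw',np.degrees(np.arctan2(X[1,1],X[0,1])))
```

```text
[ 0.4781 -0.1842  0.4823] 27.634040598038617 [[0.1, -0.3], [0.4, -0.1], [-0.5, 0.2], [0.6, -0.3], [-1.4, -0.0], [-1.1, -0.5], [-0.9, 0.3], [-0.2, -0.2], [0.3, -1.5], [0.9, 1.0], [0.6, 0.8], [1.9, -0.1]]
[ 0.4787 -0.1842  0.4809 -0.0039] 27.550722857257245 [[-0.1, 0.0], [0.1, -0.4], [-0.1, -0.2], [1.1, -0.0], [-1.0, 0.2], [-0.8, -0.8], [-0.5, 0.5], [0.0, -0.6], [-0.1, -0.9], [0.3, 1.0], [0.6, 0.5], [2.0, 0.2]]
rib 0.45153207837420345 -0.19812694641437711
tool y yaw 26.050648964875
```

```bash
python3 -m inch '-0.008 0.037 -0.06 0 0 0.018 0.1;-0.008 0.037 -0.10 0 0 0.018 0.1;-0.008 0.037 -0.14 0 0 0.018 0.1;-0.008 0.037 -0.17 0 0 0.018 0.1;-0.008 0.037 -0.18 0 0 0.018 0.1;-0.008 0.037 -0.18 0 0 0.018 0.1;-0.008 0.037 -0.18 0 0 0.018 0.1'
python3 - <<'E'
from h import *
from scipy.spatial.transform import Rotation as Ro
s=ctrl.get_state(); print(np.round(s['position'],4),np.round(s['ft_force'],2)); P=pose('wrist'); w=save('wrist','w5')
X=Ro.from_rotvec(s['eef_rot']).as_matrix(); print('tool y yaw',np.degrees(np.arctan2(X[1,1],X[0,1])),X[:,2])
a=np.radians(27.6)
w=w[:,:,::-1].copy()
for b in [(-25,38,36),(-25,-38,36),(-35,38,36),(-35,-38,36),(50,50,4),(50,-50,4),(-50,50,4)]:
    b=np.array(b)/1000; X=np.array([.4781+b[0]*np.cos(a)-b[1]*np.sin(a),-.1842+b[0]*np.sin(a)+b[1]*np.cos(a),b[2]]); cv2.circle(w,tuple(int(round(q)) for q in proj(P,X)),2,(0,0,255),-1)
cv2.imwrite('pics/w5a.png',w)
E
```

```text
t: 7.43
position: [0.4517, -0.1979, 0.0704]
eef_rot: [-1.626, -2.686, -0.0]
ft_force: [0.9, -0.7, 1.1]
opening: 0.563
gripper_force: 0.0
[ 0.4517 -0.1979  0.0704] [ 0.88 -0.66  1.1 ]
tool y yaw 27.63478591525561 [-0.0015526   0.00110164 -0.99999819]
```

View pics/w5a.png

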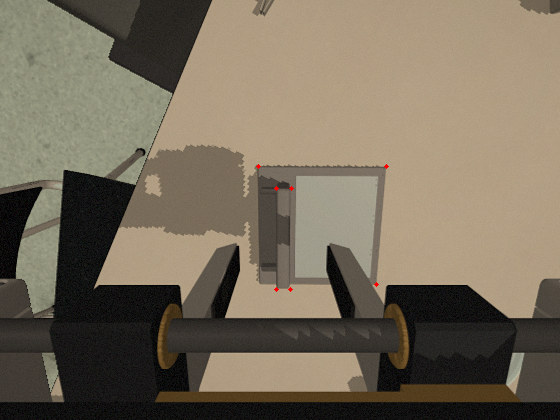

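The picture shows the fitted points lying right on the carrier corners (257,166), (386,166) and (376,284) and on the rib. I descend and grip.

```bash
python3 -m inch '0 0 -0.035 0 0 0 0.1;0 0 -0.055 0 0 0 0.1;0 0 -0.062 0 0 0 0.1;0 0 -0.062 0 0 0 0.1;0 0 -0.062 0 0 0 -1;0 0 -0.062 0 0 0 -1;0 0 -0.062 0 0 0 -1;0 0 -0.062 0 0 0 -1;0 0 -0.062 0 0 0 -1;0 0 -0.062 0 0 0 -1;0 0 -0.062 0 0 0 -1;0 0 -0.062 0 0 0 -1' 40; python3 -m inch '0 0 0 0 0 0 -1;0 0 0 0 0 0 -1;0 0 0 0 0 0 -1' 40
```

```text
t: 8.48
position: [0.4519, -0.1988, 0.0087]
eef_rot: [1.628, 2.686, -0.0]
ft_force: [-0.2, 0.8, 6.2]
opening: 0.108
gripper_force: 40.0
t: 8.73
position: [0.4518, -0.1987, 0.0087]
eef_rot: [1.628, 2.687, -0.0]
ft_force: [-1.1, 0.7, 6.2]
opening: 0.103
gripper_force: 40.0
```

```bash
python3 -m inch '0 0 0.03 0 0 0 -1;0 0 0.07 0 0 0 -1;0 0 0.11 0 0 0 -1;0 0.02 0.15 0 0 0 -1;0 0.05 0.19 0 0 0 -1;0.02 0.08 0.22 0 0 0.05 -1;0.03 0.115 0.245 0 0 0.1 -1;0.04 0.15 0.245 0 0 0.151 -1;0.05 0.19 0.245 0 0 0.151 -1;0.058 0.225 0.245 0 0 0.151 -1;0.06 0.25 0.245 0 0 0.151 -1;0.06 0.25 0.245 0 0 0.151 -1' 40
python3 - <<'E'
from h import *
ctrl.get_image('top')
s=ctrl.get_state(); print(np.round(s['position'],4),np.round(s['ft_force'],2),np.round(s['joint_velocities'],3).max(),s['opening']); P=pose('wrist'); w=save('wrist','w6'); np.savez('w6.npz',K=P[0],R=P[1],t=P[2])
from scipy.spatial.transform import Rotation as Ro
X=Ro.from_rotvec(s['eef_rot']).as_matrix(); print('tool y yaw',np.degrees(np.arctan2(X[1,1],X[0,1])),X[:,2])
E
```

```text
t: 9.73
position: [0.5116, 0.058, 0.2537]
eef_rot: [-1.288, -2.865, -0.003]
ft_force: [-1.3, -0.2, -1.9]
opening: 0.107
gripper_force: 40.0
[0.5115 0.0547 0.2533] [-0.35 -0.84 -2.58] 0.053 0.10468927259318085
tool y yaw 41.455699687024655 [-4.40021241e-04  9.87629930e-04 -9.99999415e-01]
```

View pics/w6.png

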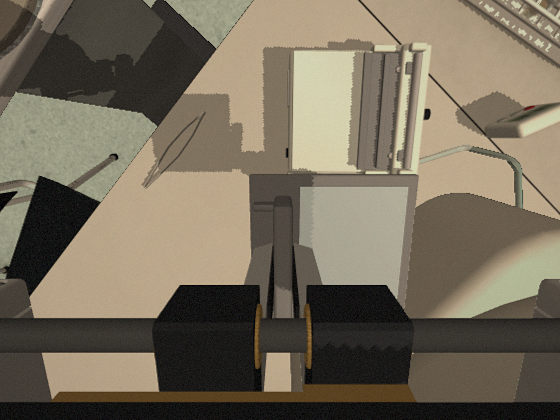

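The picture shows the held carrier's far edge at v≈174, the cooling plate at u 291–362 and v 50–172, the lip's front edge at u≈362, and the bridge at u≈400. I fit these edges with sub-pixel lines.

Run:
```python
from h import *
d=np.load('w6.npz'); W=(d['K'],d['R'],d['t'])
g=cv2.GaussianBlur(cv2.cvtColor(cv2.imread('pics/w6.png'),cv2.COLOR_BGR2GRAY).astype(np.float32),(0,0),1)
print('row110',g[110,280:440:2].astype(int).tolist()); print('col325',g[40:65,325].astype(int).tolist())
def edge(rng,lo,hi,axis,sign):
    pts=[]
    for i in rng:
        l=g[i,lo:hi] if axis==0 else g[lo:hi,i]; dg=np.gradient(l)*sign; k=int(dg[1:-1].argmax())+1
        a,b,c=dg[k-1:k+2]; o=.5*(a-c)/(a-2*b+c) if a-2*b+c else 0; q=lo+k+o
        pts.append((q,i) if axis==0 else (i,q))
    pts=np.array(pts,np.float32); vx,vy,x0,y0=cv2.fitLine(pts,cv2.DIST_HUBER,0,.01,.01).ravel()
    return pts,(x0,y0),(vx,vy)
def line(n,z,rng,lo,hi,axis,sign):
    pts,p,v=edge(rng,lo,hi,axis,sign); t0,t1=-40,40
    A,B=[onplane(W,(p[0]+t*v[0],p[1]+t*v[1]),z) for t in(t0,t1)]; e=(B-A)[:2]; e/=np.linalg.norm(e)
    if e[1]<0 and axis==0: e=-e
    print(n,'px',np.round(p,1),'yaw',round(np.degrees(np.arctan2(e[1],e[0])),2),'pt',np.round((A+B)[:2]/2,4)); return (A+B)[:2]/2,e
F=line('front',.06,range(65,160),284,298,0,1)
L=line('lip',.072,range(65,160),352,370,0,-1)
N=line('left',.06,range(298,345),44,58,1,1)
for yaw in (41.0,41.5):
    a=np.radians(yaw); u=np.array([np.cos(a),np.sin(a)]);v=np.array([-u[1],u[0]])
    xo=[F[0]@u+.066,L[0]@u-.007]; yo=N[0]@v-.065; print(yaw,'stage x from front,lip',np.round(xo,4),'y',round(yo,4),'origin',np.round(xo[0]*u+yo*v,4),np.round(xo[1]*u+yo*v,4))
```

```text
row110 [115, 115, 116, 115, 103, 115, 139, 198, 206, 205, 204, 205, 206, 206, 206, 206, 206, 206, 205, 206, 207, 206, 206, 206, 206, 206, 206, 207, 206, 205, 207, 206, 206, 206, 204, 173, 139, 137, 136, 133, 99, 104, 113, 111, 111, 116, 117, 117, 106, 78, 73, 110, 116, 115, 117, 117, 114, 94, 91, 143, 194, 206, 198, 158, 99, 95, 130, 153, 167, 202, 207, 203, 121, 33, 34, 112, 170, 173, 173, 172]
col325 [168, 168, 168, 168, 168, 166, 158, 140, 126, 131, 154, 181, 198, 204, 204, 204, 205, 205, 205, 206, 206, 205, 205, 205, 205]
front px [292.5 121. ] yaw 131.05 pt [0.4612 0.1279]
lip px [358.2 124.9] yaw 131.06 pt [0.5184 0.1723]
left px [315.7  50.2] yaw 41.24 pt [0.43   0.2001]
41.0 stage x from front,lip [0.4979 0.4973] y -0.1961 origin [0.5045 0.1786] [0.504  0.1782]
41.5 stage x from front,lip [0.4961 0.4954] y -0.2001 origin [0.5042 0.1788] [0.5037 0.1784]
```

Run:
```python
from h import *
d=np.load('w6.npz'); W=(d['K'],d['R'],d['t'])
g=cv2.GaussianBlur(cv2.cvtColor(cv2.imread('pics/w6.png'),cv2.COLOR_BGR2GRAY).astype(np.float32),(0,0),1)
T=np.array([.5115,.0547]); a=np.radians(41.2); u=np.array([np.cos(a),np.sin(a)]);v=np.array([-u[1],u[0]])
def line(n,rng,lo,hi,axis,sign,z):
    pts=[]
    for i in rng:
        l=g[i,lo:hi] if axis==0 else g[lo:hi,i]; q=lo+1+int((np.gradient(l)*sign)[1:-1].argmax()); pts.append((q,i) if axis==0 else (i,q))
    vx,vy,x0,y0=cv2.fitLine(np.array(pts,np.float32),cv2.DIST_HUBER,0,.01,.01).ravel()
    A,B=[onplane(W,(x0+t*vx,y0+t*vy),z)[:2] for t in(-30,30)]; e=B-A; m=(A+B)/2-T
    print(n,'px',round(float(x0),1),round(float(y0),1),'angle',round(np.degrees(np.arctan2(e[1],e[0])),2),'rel TCP x,y(stage axes) mm',np.round([m@u*1e3,m@v*1e3],1))
print(g[166:184,300].astype(int),g[166:184,270].astype(int),g[200,405:425].astype(int),g[190,242:256].astype(int))
line('left edge',range(295,350),168,181,1,-1,.2485)
line('left edge2',range(255,285),168,181,1,-1,.2485)
line('front edge',range(185,260),405,424,0,1,.2485)
line('rear edge',range(185,240),242,258,0,-1,.2485)
```

```text
[199 186 163 140 124 110  99  88  78  74  74  75  75  75  75  75  75  75] [115 115 115 115 115 116 113 100  82  75  75  75  74  74  74  74  75  74] [171 161 140 124 119 118 118 119 119 121 131 151 167 173 174 174 174 174
 172 166] [171 171 171 171 172 170 153 117  86  75  74  75  75  75]
left edge px 323.5 171.7 angle 35.99 rel TCP x,y(stage axes) mm [23.3 52.7]
left edge2 px 266.9 173.0 angle 41.51 rel TCP x,y(stage axes) mm [-10.   51.7]
front edge px 415.8 212.3 angle 135.79 rel TCP x,y(stage axes) mm [80.2 28. ]
rear edge px 249.5 210.7 angle -48.63 rel TCP x,y(stage axes) mm [-20.7  28.4]
```

```bash
python3 -m inch '-0.03 0.03 0 0 0 -0.004 -1;-0.06 0.06 0 0 0 -0.004 -1;-0.0755 0.0735 0 0 0 -0.004 -1;-0.0755 0.0735 -0.01 0 0 -0.004 -1;-0.0755 0.0735 -0.05 0 0 -0.004 -1;-0.0755 0.0735 -0.09 0 0 -0.004 -1;-0.0755 0.0735 -0.13 0 0 -0.004 -1;-0.0715 0.069 -0.15 0 0 -0.004 -1;-0.0715 0.069 -0.165 0 0 -0.004 -1;-0.0715 0.069 -0.17 0 0 -0.004 -1;-0.0715 0.069 -0.17 0 0 -0.004 -1' 40
python3 - <<'E'
from h import *
ctrl.get_image('top'); ctrl.get_image('scene')
s=ctrl.get_state(); print(np.round(s['position'],4),np.round(s['ft_force'],2),np.round(s['joint_velocities'],3).max(),s['opening']); P=pose('wrist'); w=save('wrist','w7'); np.savez('w7.npz',K=P[0],R=P[1],t=P[2])
from scipy.spatial.transform import Rotation as Ro
X=Ro.from_rotvec(s['eef_rot']).as_matrix(); print('tool y yaw',np.degrees(np.arctan2(X[1,1],X[0,1])),X[:,2])
cv2.imwrite('pics/c7.png',cv2.resize(w[:300,180:560,::-1],(760,600),interpolation=cv2.INTER_CUBIC))
E
```

```text
t: 10.75
position: [0.4397, 0.1193, 0.0825]
eef_rot: [-1.309, -2.854, 0.002]
ft_force: [-0.2, 0.2, -1.0]
opening: 0.101
gripper_force: 40.0
[0.4407 0.1201 0.0842] [ 0.28  0.47 -0.98] -0.0 0.10551877420546589
tool y yaw 40.759220112918285 [ 5.44919487e-04 -3.40537687e-05 -9.99999851e-01]
```

View pics/c7.png

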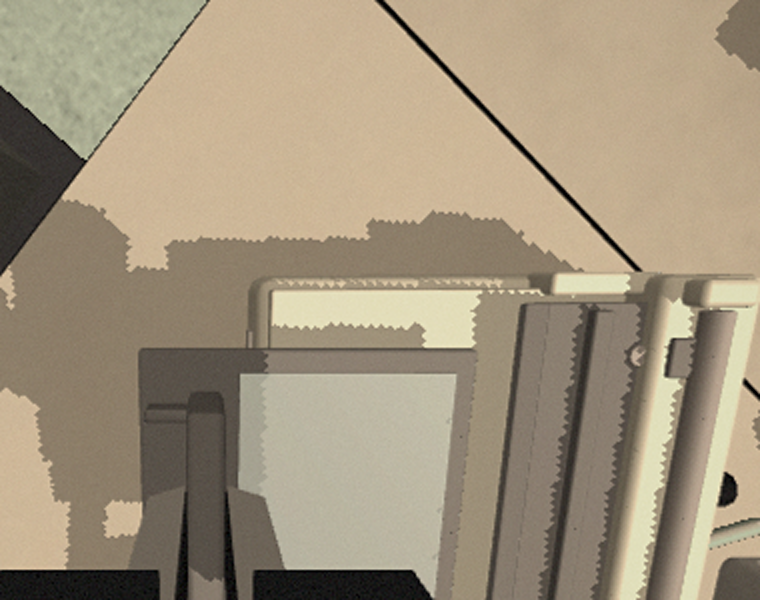

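The crop shows the carrier's left edge at v≈349, the cooling plate's left edge at v≈290 and the flap's left end at v≈303. The carrier's front edge (u≈475) is ahead of the lip (u≈520).

Run:
```python
from h import *
d=np.load('w7.npz'); W=(d['K'],d['R'],d['t'])
g=cv2.GaussianBlur(cv2.cvtColor(cv2.imread('pics/w7.png'),cv2.COLOR_BGR2GRAY).astype(np.float32),(0,0),.8)
O=np.array([.504,.1785]); a=np.radians(41.1); u=np.array([np.cos(a),np.sin(a)]);v=np.array([-u[1],u[0]])
def line(n,rng,lo,hi,axis,sign,z):
    pts=[]
    for i in rng:
        l=g[i,lo:hi] if axis==0 else g[lo:hi,i]; q=lo+1+int((np.gradient(l)*sign)[1:-1].argmax()); pts.append((q,i) if axis==0 else (i,q))
    vx,vy,x0,y0=cv2.fitLine(np.array(pts,np.float32),cv2.DIST_HUBER,0,.01,.01).ravel()
    A,B=[onplane(W,(x0+t*vx,y0+t*vy),z)[:2] for t in(-30,30)]; e=B-A; m=(A+B)/2-O
    print(n,'px',round(float(x0),1),round(float(y0),1),'angle',round(np.degrees(np.arctan2(e[1],e[0])),2),'stage x,y mm',np.round([m@u*1e3,m@v*1e3],1))
zt=.0842-.0047
line('carrier left',range(255,305),168,182,1,-1,zt)
line('carrier left2',range(318,385),168,182,1,-1,zt)
line('carrier rear',range(185,240),240,258,0,-1,zt)
line('carrier front',range(185,280),395,425,0,1,zt)
line('plate left',range(322,400),141,151,1,1,.06)
line('plate left2',range(322,400),148,158,1,1,.06)
line('lip',range(200,270),420,446,0,-1,.075)
print(g[135:160,350].astype(int),g[168,395:450].astype(int))
print(g[220,395:450].astype(int))
```

```text
carrier left px 274.1 173.0 angle 40.81 stage x,y mm [-91.3  49.3]
carrier left2 px 353.2 173.0 angle 40.81 stage x,y mm [-44.9  49.1]
carrier rear px 249.5 212.0 angle -49.17 stage x,y mm [-106.5   25.4]
carrier front px 413.9 223.2 angle 130.71 stage x,y mm [-6.2 17.9]
plate left px 357.6 145.0 angle 40.81 stage x,y mm [-38.7  64.6]
plate left2 px 359.4 152.6 angle 41.9 stage x,y mm [-37.3  59.8]
lip px 430.0 234.5 angle 131.09 stage x,y mm [6.6 9.1]
[127 127 125 129 147 171 191 190 172 164 189 212 218 218 218 218 218 218
 218 218 218 218 217 218 217] [218 218 218 218 219 218 218 218 218 218 217 217 218 218 218 218 218 218
 219 218 209 180 154 145 144 144 145 144 143 143 144 144 144 143 144 145
 144 144 144 143 144 144 132  96  70  70  89 111 122 123 123 123 123 123
 123]
[184 185 185 184 185 185 186 186 187 177 150 133 130 130 130 130 129 129
 130 138 144 145 145 144 144 143 144 144 143 144 144 143 144 145 145 143
 130  93  69  73  95 114 122 124 123 124 124 123 124 123 122 120 124 127
 128]
```

```bash
python3 -m inch '0 0 -0.006 0 0 0.004 -1;0 0 -0.011 0 0 0.004 -1;0 0 -0.0135 0 0 0.004 -1;0 0 -0.0145 0 0 0.004 -1;0 0 -0.0145 0 0 0.004 -1;0 0 -0.0145 0 0 0.004 -1' 40
```

```text
t: 11.4
position: [0.4403, 0.1204, 0.069]
eef_rot: [-1.299, -2.861, -0.0]
ft_force: [-0.0, -0.6, -1.6]
opening: 0.104
gripper_force: 40.0
```

```bash
python3 -m inch '0 0 -0.0005 0 0 0 -1;0 0 -0.0008 0 0 0 -1;0 0 -0.0008 0 0 0 -1' 40; python3 -m inch '0 0 -0.0004 0 0 0 -1;0 0 -0.0004 0 0 0 -1' 40
```

```text
t: 11.65
position: [0.4403, 0.1204, 0.0686]
eef_rot: [1.299, 2.86, -0.0]
ft_force: [-4.7, -1.9, 10.6]
opening: 0.108
gripper_force: 40.0
t: 11.82
position: [0.4403, 0.1204, 0.0686]
eef_rot: [1.299, 2.86, -0.001]
ft_force: [-8.1, -2.8, 21.3]
opening: 0.103
gripper_force: 40.0
```

```bash
python3 -m inch '0 0 0.0007 0 0 0 -1;0.0055 0.0052 0.0007 0 0 0 -1;0.0112 0.0102 0.0007 0 0 0 -1;0.017 0.015 0.0007 0 0 0 -1;0.0225 0.02 0.0007 0 0 0 -1' 40;  python3 -m inch '0.0055 0.0048 0 0 0 0 -1;0.0115 0.01 0 0 0 0 -1;0.0115 0.01 0 0 0 0 -1' 40
```

```text
t: 12.23
position: [0.4629, 0.1401, 0.0687]
eef_rot: [-1.3, -2.86, 0.003]
ft_force: [-8.4, -7.7, 18.4]
opening: 0.105
gripper_force: 40.0
t: 12.48
position: [0.4755, 0.1516, 0.0687]
eef_rot: [1.298, 2.86, 0.001]
ft_force: [4.3, 1.3, 8.6]
opening: 0.106
gripper_force: 40.0
```

```bash
python3 -m inch '0.0015 0.0013 0 0 0 0 -1;0.003 0.0026 0 0 0 0 -1;0.003 0.0026 0 0 0 0 -1' 40;  python3 -m inch '0.0008 0.0007 0 0 0 0 -1;0.0008 0.0007 0 0 0 0 -1' 40
python3 - <<'E'
from h import *
s=ctrl.get_state(); print(np.round(s['position'],4),np.round(s['ft_force'],2),np.round(s['torque'],2)); P=pose('wrist'); w=save('wrist','w8'); np.savez('w8.npz',K=P[0],R=P[1],t=P[2])
cv2.imwrite('pics/c8.png',cv2.resize(w[:300,180:560,::-1],(760,600),interpolation=cv2.INTER_CUBIC))
E
```

```text
t: 12.73
position: [0.4771, 0.1527, 0.0687]
eef_rot: [-1.299, -2.86, 0.002]
ft_force: [-6.9, -4.0, 15.6]
opening: 0.105
gripper_force: 40.0
t: 12.9
position: [0.4777, 0.1532, 0.0686]
eef_rot: [-1.299, -2.86, 0.003]
ft_force: [-7.3, -6.3, 17.4]
opening: 0.103
gripper_force: 40.0
[0.4777 0.1532 0.0686] [-7.25 -6.25 17.41] [-1.3   1.61 -0.  ]
```

View pics/c8.png

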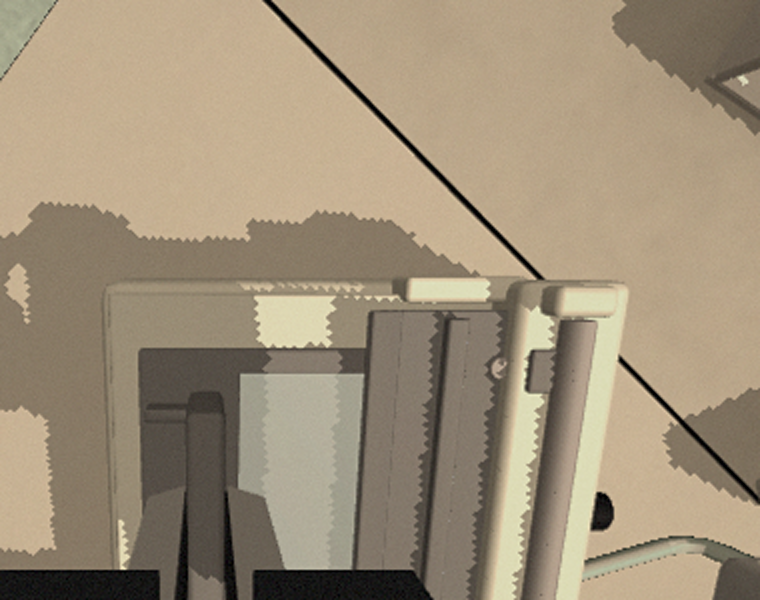

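The picture shows the carrier tucked under the flap, which lies flat (lip at u≈365); the carrier is square to the plate. About 3 mm remain to the stop.

```bash
python3 -m inch '0 0 0.0004 0 0 0 -1;0.0008 0.0007 0.0004 0 0 0 -1;0.0015 0.0013 0.0004 0 0 0 -1;0.0015 0.0013 0.0004 0 0 0 -1' 40;  python3 -m inch '0.0008 0.0007 0 0 0 0 -1;0.0008 0.0007 0 0 0 0 -1' 40; python3 -m inch '0.0008 0.0007 0 0 0 0 -1;0.0008 0.0007 0 0 0 0 -1' 40
```

```text
t: 13.28
position: [0.4797, 0.1553, 0.0687]
eef_rot: [-1.299, -2.86, -0.0]
ft_force: [0.3, -0.2, -0.5]
opening: 0.102
gripper_force: 40.0
t: 13.45
position: [0.4805, 0.1558, 0.0688]
eef_rot: [-1.299, -2.86, -0.0]
ft_force: [-0.4, -0.6, -2.4]
opening: 0.099
gripper_force: 40.0
t: 13.62
position: [0.4808, 0.1562, 0.0687]
eef_rot: [-1.299, -2.86, 0.001]
ft_force: [-2.7, -1.6, 0.5]
opening: 0.101
gripper_force: 40.0
```

```bash
python3 -m inch '0.0008 0.0007 0 0 0 0 -1;0.0008 0.0007 0 0 0 0 -1' 40; python3 -m inch '0.0004 0.0003 0 0 0 0 -1;0.0004 0.0003 0 0 0 0 -1' 40
```

```text
t: 13.78
position: [0.4808, 0.1562, 0.0687]
eef_rot: [-1.299, -2.859, 0.004]
ft_force: [-8.8, -5.7, 8.1]
opening: 0.103
gripper_force: 40.0
t: 13.95
position: [0.4808, 0.1562, 0.0687]
eef_rot: [-1.299, -2.859, 0.005]
ft_force: [-12.1, -6.8, 12.2]
opening: 0.102
gripper_force: 40.0
```

```bash
python3 -m inch '-0.0006 -0.0005 0 0 0 0 -1;-0.0006 -0.0005 0 0 0 0 -1;-0.0006 -0.0005 0 0 0 0 -1' 40
```

```text
t: 14.2
position: [0.4808, 0.1562, 0.0687]
eef_rot: [-1.299, -2.86, 0.003]
ft_force: [-7.1, -4.3, 4.2]
opening: 0.109
gripper_force: 40.0
```

```bash
python3 -m inch '0 0 -0.0003 0 0 0 -1;0 0 -0.0003 0 0 0 -1;0 0 -0.0003 0 0 0 -1' 40
python3 - <<'E'
from h import *
from scipy.spatial.transform import Rotation as Ro
ctrl.get_image('top')
s=ctrl.get_state(); print(np.round(s['position'],4),np.round(s['ft_force'],2)); P=pose('wrist'); w=save('wrist','w9')
X=Ro.from_rotvec(s['eef_rot']).as_matrix(); print('tool y yaw',np.degrees(np.arctan2(X[1,1],X[0,1])),X[:,2])
g=cv2.GaussianBlur(cv2.cvtColor(w,cv2.COLOR_RGB2GRAY).astype(np.float32),(0,0),.8)
O=np.array([.504,.1785]); a=np.radians(41.1); u=np.array([np.cos(a),np.sin(a)]);v=np.array([-u[1],u[0]])
def line(n,rng,lo,hi,axis,sign,z):
    pts=[]
    for i in rng:
        l=g[i,lo:hi] if axis==0 else g[lo:hi,i]; q=lo+1+int((np.gradient(l)*sign)[1:-1].argmax()); pts.append((q,i) if axis==0 else (i,q))
    vx,vy,x0,y0=cv2.fitLine(np.array(pts,np.float32),cv2.DIST_HUBER,0,.01,.01).ravel()
    A,B=[onplane(W,(x0+t*vx,y0+t*vy),z)[:2] for t in(-30,30)]; e=B-A; m=(A+B)/2-O
    print(n,'angle',round(np.degrees(np.arctan2(e[1],e[0])),2),'stage x,y mm',np.round([m@u*1e3,m@v*1e3],1))
W=P
line('carrier left',range(255,300),168,182,1,-1,.064)
line('carrier rear',range(185,240),240,258,0,-1,.064)
line('plate left',range(240,340),141,152,1,1,.06)
print(g[135:180,280].astype(int))
line('lip',range(215,270),345,370,0,-1,.075)
for c in('top','scene'):
    ctrl.get_image(c)
    for n in('flap','pump_top'):
        for r in ctrl.look_for(c,n)[:1]: print(c,n,np.round(r['position'],3),round(r['p'],2))
E
```

```text
t: 14.45
position: [0.4808, 0.1562, 0.0687]
eef_rot: [-1.299, -2.86, 0.003]
ft_force: [-9.9, -5.4, 12.5]
opening: 0.101
gripper_force: 40.0
[0.4808 0.1562 0.0687] [-9.48 -5.31 12.33]
tool y yaw 41.14151138131718 [-0.00154187 -0.00153945 -0.99999763]
carrier left angle 41.21 stage x,y mm [-37.8  50.2]
carrier rear angle -48.95 stage x,y mm [-52.7  26.9]
plate left angle 36.65 stage x,y mm [-29.   66.5]
[121 121 121 119 116 116 125 135 142 144 143 136 128 135 140 140 140 139
 139 138 138 139 140 139 139 139 139 138 138 139 139 139 139 139 139 140
 140 137 120  89  78  78  78  79  78]
lip angle 130.94 stage x,y mm [ 7.1 14.6]
top pump_top [0.541 0.086 0.176] 0.55
scene flap [0.525 0.205 0.069] 0.55
scene pump_top [0.477 0.18  0.061] 0.16
```

```bash
python3 -m inch '0 0 0.0001 0 0 0 -1;0 0 0.0001 0 0 0 -1;0 0 0.0001 0 0 0 -1;0 0 0.0001 0 0 0 -1' 40
```

```text
t: 15.18
position: [0.4808, 0.1562, 0.0687]
eef_rot: [-1.299, -2.86, 0.003]
ft_force: [-8.6, -4.9, 10.1]
opening: 0.106
gripper_force: 40.0
```

```bash
python3 -c "
from rig import ctrl
print(ctrl.hand_in())"
```

```text
the job is handed in; nothing more can be done
None
```

I pressed the pump to the bottom and it sprang back up. The carrier now lies centred and square under the flap against the stop, still gripped and pushed down with about 10 N. The job is handed in at about 15 s; the hand-in returned no verdict, and the pump press peaked at a wrist force of about 98 N in z, 105 N in all (limit 120 N).

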